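Square a grooved hexagonal block to the rail of an optical table

TASK

First roll the hexagonal steel block over so that its grooved flat faces up, and let go of it lying flat on the table. Then lay the steel square on the table with the outer face of its stock flush along the front face of the rail, the whole stock within the rail's length and the blade pointing towards the robot; finally slide the block so that one end face sits flush against the outer edge of the blade (the edge away from the stock), groove still up and the square still flush. Let go of everything and leave the other things on the table where they are.

Things in the scene. Friction and masses are not known exactly. Their poses are not given: they have to be found in the camera images.
- rail: Straight slotted aluminium profile, 40 mm wide, 40 mm high, 360 mm long, fixed, at the far side of the work area. Origin: centre of its underside. y runs along its length (to the robot's left), x points away from the robot; its front face, towards the robot, is the upright plane x = -20 mm. Its clamp feet are behind it.
- square: Loose steel L-shaped square, 20 mm thick, flat on the table, 0.5 kg or so, black handle. Origin: underside, outer corner. Stock: 120 mm along +y, 30 mm wide (x -30 to 0), outer face x = 0. Blade: along -x, 150 mm from the corner, 30 mm wide (y 0 to 30), outer edge y = 0, away from the stock. z is up. Laid in place, its axes match the rail's. A web 10 mm high fills the inner corner.
- square_corner (a point): Outer corner of the square where the stock's outer face meets the blade's outer edge, 10 mm above its underside.
- square_stock_end (a point): Far end of the stock's outer face, 120 mm from the corner, 10 mm above the underside.
- square_handle (a point): Point in the square's upright handle, within 10 mm in plan of its centre of mass, 48 mm above the underside, at x = -56, y = 47 mm of the square. The handle is a bar 14 mm thick along the square's y, 50 mm long along its x, rising from 10 to 60 mm above the underside; it stands on the web (out to x = -95, y = 80 mm).
- block: Loose steel hexagonal block lying on a flat: 60 mm long, 44 mm across flats, 0.3 kg or so. Origin: its centre, 22 mm above the table. x runs along its length, roughly parallel to world y at the start. z points out of the one flat with a dark groove, 9 mm wide, along its whole length; at the start that flat looks sideways, 60 degrees from up, on the side away from the robot.
- block_end_a (a point): Centre of the block's end face at x = +30 mm.
- block_end_b (a point): Centre of the block's end face at x = -30 mm.
- driver: Bystander, loose, not to be moved: screwdriver, 170 mm long, black handle, lying on the table. Origin: the underside at the tool's middle.
- fork: Bystander, loose, not to be moved: flat dark steel clamping fork, 85 x 34 x 10 mm, lying on the table. Origin: centre of its underside.
- mirror: Bystander, loose, not to be moved: mirror mount on a short post: steel foot 54 mm across, black plate 44 mm square, 84 mm tall in all. Origin: centre of its underside.
- lens_tube: Bystander, loose, not to be moved: short black tube standing on end, 40 mm across, 45 mm tall. Origin: centre of its underside.
- post: Bystander, loose, not to be moved: steel post standing on its foot, 36 mm across at the foot, 75 mm tall. Origin: centre of its underside.
- sensor: Bystander, loose, not to be moved: grey box 70 x 45 x 28 mm with a round window on top. Origin: centre of its underside.
There are look-alikes about, which are no part of the job. Of the things that look like the square, the smaller one is meant.

How it is judged:
On the way, in this order (a step that is already met when the one before it is completed fails the run):
1. the block lies on the table, released, its grooved flat up (angle between block's own z axis and vertical below 0.08 rad and height (world z) of block between 0.019 and 0.026 m and linear speed of block below 0.02 m/s and contact force between block and the fingers below 0.05 N), for 0.2 s.
2. the square lies flat with its stock flush along the rail's front face (x of square_corner in the frame of rail between -0.0225 and -0.0175 m and x of square_stock_end in the frame of rail between -0.0225 and -0.0175 m and y of square_corner in the frame of rail above -0.18 m and y of square_stock_end in the frame of rail below 0.18 m and height (world z) of square below 0.006 m and angle between square's own z axis and vertical below 0.03 rad), for 0.2 s.
3. the block's end face is flush against the blade's outer edge, groove up, the square still flush (all of step 2 and ((y of block_end_a in the frame of square between -0.0025 and 0.002 m and x of block_end_a in the frame of square between -0.145 and -0.02 m) or (y of block_end_b in the frame of square between -0.0025 and 0.002 m and x of block_end_b in the frame of square between -0.145 and -0.02 m)) and y of block in the frame of square below -0.02 m and angle between the x axis of block and the y axis of square, either way round below 0.04 rad and angle between block's own z axis and vertical below 0.08 rad and height (world z) of block between 0.019 and 0.026 m), for 0.2 s.
At the end, for the whole second after the job is handed in: Square flat on the table, both stock ends within 2.5 mm of the rail's front face and within its length. Block lying groove up (0.08 rad), one end centre within 2.5 mm of the blade's outer edge, 20 to 145 mm from the corner, square to it within 0.04 rad. Both at rest (all of step 3 and linear speed of each of block, square below 0.01 m/s); the robot touches nothing.
It fails at once if a bystander is moved by more than 30 mm (distance of any of driver, fork, mirror, lens_tube, post, sensor from where it was at the start of the episode above 0.03 m).
It also fails if it takes over 67 s, if anything falls off the work surface, if the arm or the gripper's body presses on something with over 40 N, if the wrist force passes 120 N, or if a joint passes its speed limit or range.

ROBOT

A 7-joint arm with a two-finger parallel gripper is mounted at the origin on the work surface. World frame = base frame: x ahead of the robot, y to its left, z up, the work surface at z = 0. Lengths are in m, angles in rad, forces in N, time in s.
With the tool pointing down it reaches from about 0.4 to 0.85 m from the base axis. Payload 10.4 kg.
Tool frame: the origin (TCP) lies at the very end of the fingers, on their centre line; the grasp point (between the pads) lies 19 mm behind it; x points along the fingers, z is the direction in which the jaws open and shut, and the axes are right-handed (so a half turn about x gives the same grasp; the last joint's range is limited). The gripper opens to 85 mm and grips with 20 to 120 N. Pads are 22 mm wide; open, the fingers measure 114 mm over their backs; the gripper's body (76 mm by 85 mm) begins 54 mm behind the grasp point. The pads swing forward as they close: fully open they stand 13 mm farther back than shut.
Start: joints at [-1.316, 0.332, -0.065, 1.46, 0.022, 1.35, -0.088], TCP at [0.171, 0.601, 0.231] pointing down, gripper open.
Joint ranges: [-2.6, 2.6], [-0.5, 2.12], [-1.47, 1.34], [0.16, 2.42], [-1.27, 4.41], [0.06, 2.06], [-2.6, 2.6]. Speed limits (rad/s): [2.22, 2.22, 2.79, 2.79, 3.14, 3.14, 3.14].

INTERFACE

Orientations are given as a unit quaternion [x, y, z, w].
In Python, from workcell import telemetry, viewer, manip, spot_in, mark_of gives the robot as it stands. The module is installed in compiled form; this text tells all that it offers.
- The arm moves only by the shell command python3 -m crank 'ROWS' [FORCE]. ROWS is JSON, a list of rows, each a list of 3 entries, a list of its own where there are three numbers: the closure, from 0 (fully open) to 1 (shut), then the shift along the world's x, y, z in cm, then the turn, a rotation vector about the world's x, y, z in rad. A call has 1 to 12 rows; each row shifts and turns the commanded pose from where the row before left it; what a row does not reach is not made up. A row lasts 1/12 s, in which the tool goes at most 41.7 mm and 7.16 degrees, less where a joint would pass 70% of its speed; a pose out of reach is approached as far as the arm can. A call with a gripper value outside its range is refused whole. The fingers move at their own pace and stop on an object; FORCE is the grip in N (left out, the last holds). Time passes only in rows, so rows that do not move let the fingers close. It gives the time, the measured TCP pose, the force and the opening at its end, in the units of the state.
- telemetry.get_obs(): the state, without advancing time (a new reading comes with each control period).
- viewer.camera(name): name is "side" or "top" or "wrist"; returns a dict with "frame" (480x640x3 uint8, red, green, blue), "intrinsics" (3x3 intrinsics, pixels), "cam_to_world" (4x4, takes a point from camera to world coordinates). Camera axes: x right, y up, looking along -z (the intrinsics and any distortion apply to the point x, -y, -z); pixel columns grow to the right and rows downward; lengths in m; the calibration is good to about 2 mm. A picture is of the moment at which its call begins. There is no depth.
- manip.hand_in(): hands the job in, once; it reports no verdict.
Trained networks look in a picture, given as the dict that the camera call returned (one of the last four; its "shot" number tells which), for a name from the list of things; names that differ only in an ending like _2 or _b are one class to them, and where a whole thing is asked for, a point or a joint stands for the part that bears it (a point fixed in the world has none). Each returns a list of dicts, best first, with "conf" (0 to 1); they miss things now and then, are a little off and sometimes report something else, mostly with a low value. They report only what shows in the picture. A call takes as long as a camera call. They do not tell look-alikes from the thing itself.
- spot_in(thing, picture): "location" ([x, y, z] in m, in the coordinates of the camera as it stood for that picture, good to about 4 mm: the middle of the surface that is visible of it).
- mark_of(thing, picture): "location" ([x, y, z] in m, in the coordinates of the camera as it stood for that picture, good to about 4 mm: a listed point, or the origin of a listed thing).
The state is a dict: "clock": time; "joint_pos": joint angles; "joint_velocities": joint speeds; "tau": joint torques, N m; "position": TCP position; "ee_rot": TCP orientation; "ft_force": force on the tool from outside, world axes, zero at the start; "torque": the same for the moment, N m; "grip_width": opening from 0.0 (shut) to 1.0 (fully open).
Only numpy, scipy, OpenCV 4.12 (cv2) and the standard library are available. Lean on these libraries where they do the work, as an engineer would, in place of code of your own. Each camera call takes 0.05 s, during which the arm holds its last target. There are 200 camera calls.

## Working session

There is one attempt and no reset: what is moved stays moved. The work goes in short steps, Python scripts to look and compute and a shell command to move; the robot and the scene stay as the last step left them, time stands still between calls to the robot, and variables do not carry over. Pictures are saved under pics/ and viewed, about 8 in all and at most 12, crops included, and the job is handed in when it is done.

```bash
mkdir -p pics
cat > h.py <<'E'
import numpy as np, cv2
from workcell import telemetry, viewer, manip, spot_in, mark_of
def w(p,l):
    T=np.array(p["cam_to_world"]); return (T@np.r_[l,1])[:3]
def pix(p,X):
    T=np.linalg.inv(np.array(p["cam_to_world"])); c=(T@np.r_[X,1])[:3]; q=np.array(p["intrinsics"])@[c[0],-c[1],-c[2]]; return q[:2]/q[2]
def ray(p,u,v,z=0.):
    T=np.array(p["cam_to_world"]); d=np.linalg.inv(np.array(p["intrinsics"]))@[u,v,1]; d=T[:3,:3]@[d[0],-d[1],-d[2]]; o=T[:3,3]; return o+d*(z-o[2])/d[2]
def save(p,n): cv2.imwrite(f"pics/{n}.png",p["frame"][:,:,::-1])
E
python3 - <<'E'
from h import *
np.set_printoptions(precision=3,suppress=True)
print({k:np.round(v,3) for k,v in telemetry.get_obs().items()})
for c in ["top","side"]:
    p=viewer.camera(c); save(p,c+"0"); print(c,{k:(v.shape if hasattr(v,'shape') else v) for k,v in p.items() if k not in("frame","intrinsics","cam_to_world")},p["cam_to_world"])
    for n in "rail square square_corner square_stock_end square_handle block block_end_a block_end_b driver fork mirror lens_tube post sensor".split():
        for d in mark_of(n,p)[:3]:
            X=w(p,d["location"]); print(n,round(d["conf"],2),X,pix(p,X).round())
E
```

```text
{'clock': np.float64(0.0), 'joint_pos': array([-1.316,  0.333, -0.065,  1.461,  0.022,  1.35 , -0.089]), 'joint_velocities': array([ 0.001,  0.001,  0.001,  0.003,  0.   , -0.001, -0.001]), 'tau': array([  0.   , -62.546,   0.049, -39.158,   0.016,   0.01 ,  -0.   ]), 'position': array([0.171, 0.601, 0.231]), 'ee_rot': array([-0.426,  0.565,  0.426,  0.564]), 'ft_force': array([-0.618,  0.825,  0.524]), 'torque': array([-0.015, -0.013, -0.014]), 'grip_width': np.float64(0.996)}
top {'shot': 1} [[-0.017  0.989 -0.148  0.394]
 [-1.    -0.017 -0.004  0.031]
 [-0.006  0.148  0.989  1.174]
 [ 0.     0.     0.     1.   ]]
rail 0.84 [ 0.725  0.037 -0.002] [319. 175.]
square 0.67 [ 0.569  0.214 -0.003] [245. 241.]
square 0.65 [0.327 0.2   0.006] [250. 347.]
square_corner 0.78 [0.322 0.196 0.013] [251. 349.]
square_corner 0.74 [0.567 0.211 0.015] [244. 241.]
square_handle 0.78 [0.53  0.277 0.05 ] [213. 256.]
square_handle 0.62 [0.259 0.271 0.069] [211. 382.]
square_handle 0.5 [ 0.505 -0.15   0.022] [403. 265.]
block 0.86 [ 0.514 -0.177  0.023] [414. 261.]
block_end_a 0.78 [ 0.505 -0.151  0.02
[... 1197 characters left out ...]
1] [207. 178.]
block 0.97 [ 0.514 -0.178  0.019] [315. 331.]
block_end_a 0.89 [ 0.527 -0.201  0.02 ] [322. 341.]
block_end_a 0.56 [ 0.504 -0.144  0.022] [309. 317.]
block_end_a 0.28 [ 0.673 -0.347 -0.004] [409. 415.]
block_end_b 0.89 [ 0.527 -0.201  0.02 ] [322. 341.]
block_end_b 0.56 [ 0.504 -0.144  0.022] [309. 317.]
block_end_b 0.28 [ 0.673 -0.347 -0.004] [409. 415.]
driver 0.73 [ 0.382 -0.125 -0.   ] [249. 318.]
fork 0.75 [ 0.459  0.    -0.004] [287. 272.]
mirror 0.84 [ 0.671 -0.346 -0.001] [408. 413.]
mirror 0.15 [ 0.566  0.214 -0.005] [329. 208.]
lens_tube 0.64 [ 0.451 -0.374 -0.002] [283. 435.]
post 0.64 [ 0.633  0.421 -0.001] [349. 158.]
sensor 0.96 [ 0.4    0.445 -0.002] [266. 156.]
```

View pics/top0.png

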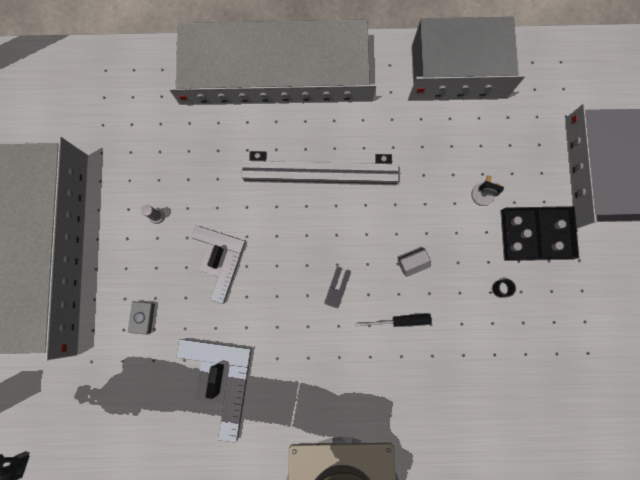

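View pics/side0.png

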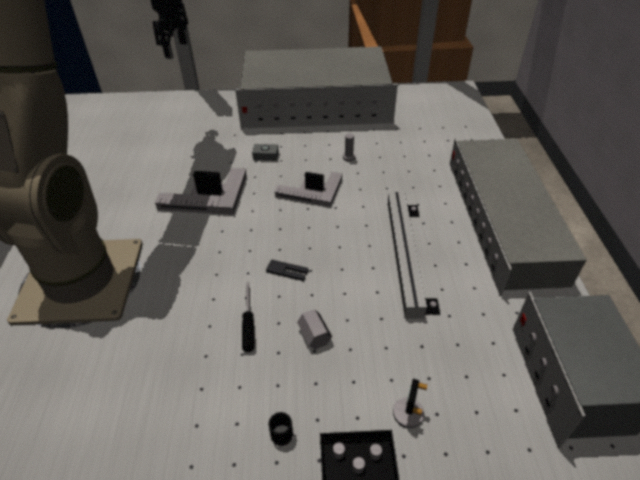

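The top view shows the small square at about px (244,241), the big look-alike at (250,347), the block at (414,261) and the rail along row 175. The networks agree with both pictures. Next I work out the move to a point above the block.

```bash
cat >> h.py <<'E'
from scipy.spatial.transform import Rotation as Ro
np.set_printoptions(precision=4,suppress=True)
def goal(jaw,approach):
    """rotvec (world) from current ee_rot to tool with x=approach, z=+-jaw (nearest)"""
    R=Ro.from_quat(telemetry.get_obs()["ee_rot"]); out=[]
    for s in (1,-1):
        x=np.array(approach,float); x/=np.linalg.norm(x); z=s*np.array(jaw,float); z-=x*(z@x); z/=np.linalg.norm(z)
        out.append((Ro.from_matrix(np.c_[x,np.cross(z,x),z])*R.inv()).as_rotvec())
    return sorted(out,key=np.linalg.norm)
E
python3 - <<'E'
from h import *
print(Ro.from_quat(telemetry.get_obs()["ee_rot"]).as_matrix())
print(goal([.37,-.93,0],[0,0,-1]))
E
```

```text
[[ 0.     -0.9617  0.2742]
 [ 0.0001  0.2742  0.9617]
 [-1.     -0.      0.0001]]
[array([-0.0001,  0.    ,  0.6564]), array([ 0.    ,  0.0001, -2.4852])]
```

```bash
python3 -m crank '[[0,[1.5,-3.5,0],[0,0,0.03]],[0,[1.5,-3.5,0],[0,0,0.03]],[0,[1.5,-3.5,0],[0,0,0.03]],[0,[1.5,-3.5,0],[0,0,0.03]],[0,[1.5,-3.5,0],[0,0,0.03]],[0,[1.5,-3.5,0],[0,0,0.03]],[0,[1.5,-3.5,0],[0,0,0.03]],[0,[1.5,-3.5,0],[0,0,0.03]],[0,[1.5,-3.5,0],[0,0,0.03]],[0,[1.5,-3.5,0],[0,0,0.03]],[0,[1.5,-3.5,0],[0,0,0.03]]]' 40
python3 -m crank '[[0,[1.5,-3.5,0],[0,0,0.03]],[0,[1.5,-3.5,0],[0,0,0.03]],[0,[1.5,-3.5,0],[0,0,0.03]],[0,[1.5,-3.5,0],[0,0,0.03]],[0,[1.5,-3.5,0],[0,0,0.03]],[0,[1.5,-3.5,0],[0,0,0.03]],[0,[1.5,-3.5,0],[0,0,0.03]],[0,[1.5,-3.5,0],[0,0,0.03]],[0,[1.5,-3.5,0],[0,0,0.03]],[0,[1.5,-3.5,0],[0,0,0.03]],[0,[0,0,0],[0,0,0]],[0,[0,0,0],[0,0,0]]]'
python3 - <<'E'
from h import *
p=viewer.camera("wrist"); save(p,"w1")
print(telemetry.get_obs()["joint_pos"],p["cam_to_world"])
for n in "rail block block_end_a driver fork".split():
    for f in (mark_of,spot_in):
        for d in f(n,p)[:3]:
            X=w(p,d["location"]); print(n,f.__name__,round(d["conf"],2),X,pix(p,X).round())
E
```

```text
clock: 2.42
position: [0.3368, 0.2143, 0.2316]
ee_rot: [-0.513, 0.486, 0.513, 0.487]
ft_force: [1.5, 0.3, 0.1]
grip_width: 1.003
clock: 3.42
position: [0.4864, -0.136, 0.2312]
ee_rot: [0.579, -0.406, -0.579, -0.405]
ft_force: [-0.3, 0.7, 0.0]
grip_width: 0.999
[-0.6388  0.0544  0.8586  1.81   -0.0421  1.2969  2.1517] [[-0.3409 -0.8922 -0.2961  0.4104]
 [ 0.9401 -0.324  -0.106  -0.1624]
 [-0.0014 -0.3145  0.9493  0.3736]
 [ 0.      0.      0.      1.    ]]
rail call 0.92 [ 0.7255  0.0312 -0.0014] [371. 423.]
rail call 0.6 [ 0.7065 -0.0635  0.0349] [305. 413.]
block call 0.86 [ 0.5123 -0.1688  0.0233] [271. 224.]
block call 0.74 [ 0.5067 -0.1698  0.0421] [270. 223.]
block call 0.35 [0.5483 0.2444 0.0201] [608. 372.]
block call 0.17 [ 0.703 -0.06   0.037] [309. 413.]
block_end_a call 0.66 [ 0.5024 -0.1431  0.0237] [299. 224.]
block_end_a call 0.64 [ 0.5254 -0.2004  0.0199] [237. 225.]
block_end_a call 0.53 [0.7239 0.0326 0.0012] [373. 424.]
block_end_a call 0.79 [ 0.505  -0.1755  0.0466] [264. 221.]
driver call 0.76 [ 0.379  -0.1228  0.0034] [364. 105.]
driver call 0.39 [0.6063 0.3267 0.0084] [630. 422.]
driver call 0.89 [ 0.3791 -0.1559  0.0199] [331.  91.]
fork call 0.9 [0.4617 0.0037 0.0025] [445. 229.]
fork call 0.8 [0.4551 0.0029 0.0131] [451. 226.]
fork call 0.25 [0.5423 0.2451 0.0193] [611. 368.]
```

View pics/w1.png

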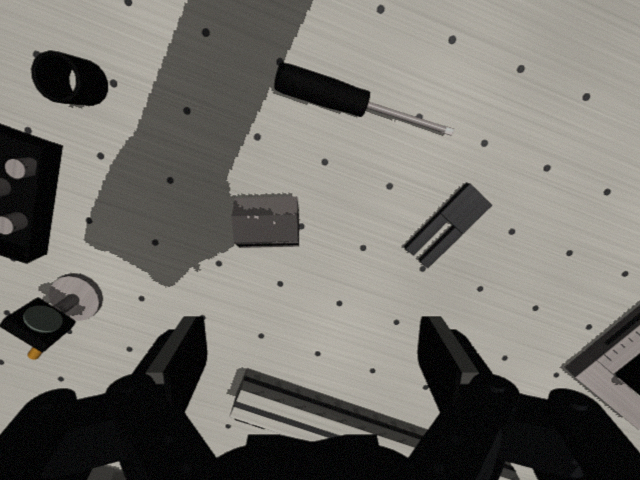

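The wrist view shows the block at about px (265,220), edge-aligned with the jaws. The driver is at (360,100). I tilt 20° away from the robot and go to the pre-grasp pose.

```bash
python3 -m crank '[[0,[1.3,-0.7,-3.35],[-0.032,0.081,0]],[0,[1.3,-0.7,-3.35],[-0.032,0.081,0]],[0,[1.3,-0.7,-3.35],[-0.032,0.081,0]],[0,[1.3,-0.7,-3.35],[-0.032,0.081,0]],[0,[0,0,0],[0,0,0]],[0,[0,0,0],[0,0,0]]]'
python3 - <<'E'
from h import *
o=telemetry.get_obs(); R=Ro.from_quat(o["ee_rot"]).as_matrix()
print(o["joint_pos"],"a",R[:,0],"jaw",R[:,2]); c=np.array([.513,-.174,.022]); print("togo cm",100*(c+.02*R[:,0]-o["position"]))
p=viewer.camera("wrist"); save(p,"w2")
for n in "block block_end_a".split():
    for d in mark_of(n,p)[:2]: X=w(p,d["location"]); print(n,round(d["conf"],2),X,pix(p,X).round())
E
```

```text
clock: 4.47
position: [0.5302, -0.1571, 0.1134]
ee_rot: [-0.514, 0.491, 0.633, 0.308]
ft_force: [-0.4, -0.2, 1.8]
grip_width: 1.001
[-0.4794  0.5827  0.8136  1.6122 -0.2238  1.3647  2.2949] a [-0.2824 -0.1137 -0.9525] jaw [-0.3474  0.9377 -0.0089]
togo cm [ -2.2866  -1.9217 -11.0479]
block 0.81 [ 0.5113 -0.1677  0.0204] [307. 259.]
block_end_a 0.84 [ 0.5256 -0.197   0.0179] [260. 263.]
block_end_a 0.63 [ 0.4984 -0.144   0.0255] [346. 253.]
```

View pics/w2.png

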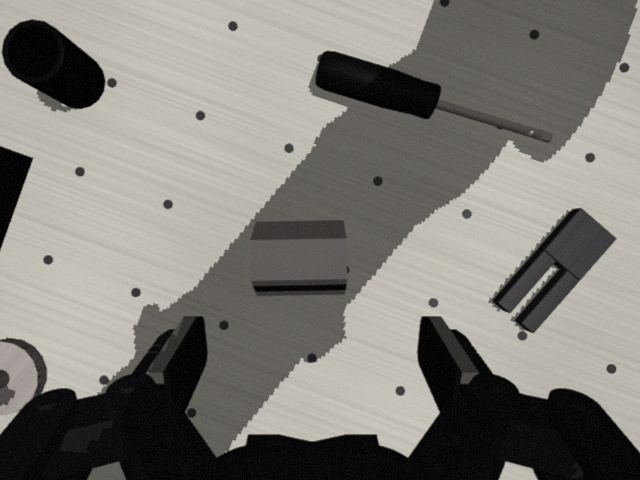

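The groove shows as a dark strip on the far side of the block, row 288. The block is about 12 mm to the left of the jaw centre, which agrees with the computed remaining move.

```bash
python3 -m crank '[[0,[-0.6,-0.8,-2.2],[0,0,0]],[0,[-0.5,-0.5,-2.2],[0,0,0]],[0,[-0.4,-0.2,-2.2],[0,0,0]],[0,[-0.4,-0.2,-2.2],[0,0,0]],[0,[-0.4,-0.2,-2.2],[0,0,0]],[0,[0,0,0],[0,0,0]],[0,[0,0,0],[0,0,0]]]'
python3 -m crank '[[0.6,[0,0,0],[0,0,0]],[0.6,[0,0,0],[0,0,0]],[0.6,[0,0,0],[0,0,0]],[0.6,[0,0,0],[0,0,0]],[0.6,[0,0,0],[0,0,0]],[0.6,[0,0,0],[0,0,0]]]' 50
```

```text
clock: 5.2
position: [0.5093, -0.1763, 0.0113]
ee_rot: [-0.517, 0.487, 0.63, 0.314]
ft_force: [-0.1, -0.2, 0.2]
grip_width: 0.998
clock: 5.7
position: [0.5101, -0.1763, 0.0109]
ee_rot: [-0.517, 0.487, 0.63, 0.313]
ft_force: [-0.9, 4.2, 14.0]
grip_width: 0.697
```

```bash
python3 -m crank '[[0.6,[0,0,2.5],[0,0,0]],[0.6,[0,0,2.5],[0,0,0]],[0.6,[0,0,2.5],[0,0,0]],[0.6,[0,0,0],[0,0,0]]]'
python3 -m crank '[[0.6,[0.9,0.85,0],[0.037,-0.098,0]],[0.6,[0.9,0.85,0],[0.037,-0.098,0]],[0.6,[0.9,0.85,0],[0.037,-0.098,0]],[0.6,[0.9,0.85,0],[0.037,-0.098,0]],[0.6,[0.9,0.85,0],[0.037,-0.098,0]],[0.6,[0.9,0.85,0],[0.037,-0.098,0]],[0.6,[0.9,0.85,0],[0.037,-0.098,0]],[0.6,[0.9,0.85,0],[0.037,-0.098,0]],[0.6,[0.9,0.85,0],[0.037,-0.098,0]],[0.6,[0.9,0.85,0],[0.037,-0.098,0]],[0.6,[0,0,0],[0,0,0]],[0.6,[0,0,0],[0,0,0]]]'
python3 -m crank '[[0.6,[0,0,0],[0,0,-0.09]],[0.6,[0,0,0],[0,0,-0.09]],[0.6,[0,0,0],[0,0,-0.09]],[0.6,[0,0,0],[0,0,-0.09]],[0.6,[0,0,0],[0,0,0]],[0.6,[0,0,0],[0,0,0]]]'
python3 - <<'E'
from h import *
o=telemetry.get_obs(); R=Ro.from_quat(o["ee_rot"]).as_matrix(); print(o["joint_pos"],"a",R[:,0],"jaw",R[:,2],o["ft_force"])
s=viewer.camera("side"); p=viewer.camera("wrist")
u,v=pix(s,o["position"]).astype(int); f=lambda i:cv2.resize(i,(400,300))
a=s["frame"][max(v-90,0):v+90,u-120:u+120]
cv2.imwrite("pics/m1.png",np.hstack([f(a),f(p["frame"])])[:,:,::-1])
E
```

```text
clock: 6.03
position: [0.5111, -0.1775, 0.0884]
ee_rot: [-0.518, 0.487, 0.629, 0.314]
ft_force: [1.6, -1.0, -1.6]
grip_width: 0.69
clock: 7.03
position: [0.5667, -0.1202, 0.0683]
ee_rot: [0.646, -0.275, -0.486, -0.521]
ft_force: [-0.1, -0.2, -0.8]
grip_width: 0.696
clock: 7.53
position: [0.5678, -0.117, 0.0687]
ee_rot: [-0.588, 0.384, 0.388, 0.597]
ft_force: [0.3, -0.5, -2.0]
grip_width: 0.695
[-0.0711  0.1559  0.2592  2.132  -0.2766  0.4638  1.9666] a [ 0.405   0.0115 -0.9143] jaw [0.0014 0.9999 0.0132] [ 0.3061 -0.4856 -1.98  ]
```

View pics/m1.png

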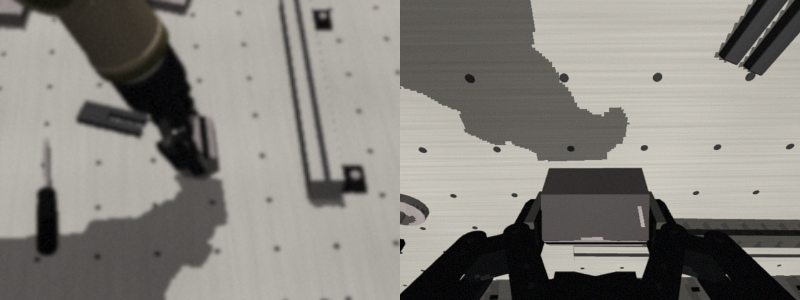

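Joint limits cut the roll short, at about 42° of the 60°. The rest has to be turned at a slower rate.

```bash
python3 -m crank '[[0.6,[0.8,0.5,0],[0,-0.053,0]],[0.6,[0.8,0.5,0],[0,-0.053,0]],[0.6,[0.8,0.5,0],[0,-0.053,0]],[0.6,[0.8,0.5,0],[0,-0.053,0]],[0.6,[0.8,0.5,0],[0,-0.053,0]],[0.6,[0.8,0.5,0],[0,-0.053,0]],[0.6,[0,0,0],[0,0,0]],[0.6,[0,0,0],[0,0,0]]]'
python3 - <<'E'
from h import *
o=telemetry.get_obs(); R=Ro.from_quat(o["ee_rot"]); print(o["joint_pos"],o["position"])
R0=Ro.from_quat([-0.517,0.487,0.63,0.313]); print("roll deg about jaw", np.degrees((R0.inv()*R).as_rotvec()), R.as_matrix()[:,0],R.as_matrix()[:,2])
for c in("top","side"):
  s=viewer.camera(c)
  for n in ("block","block_end_a"):
    for d in mark_of(n,s)[:2]: print(c,n,d["conf"],w(s,d["location"]))
E
```

```text
clock: 8.3
position: [0.6106, -0.0941, 0.0721]
ee_rot: [-0.633, 0.299, 0.304, 0.646]
ft_force: [0.2, -0.9, -2.3]
grip_width: 0.693
[ 0.3493  0.1763 -0.2248  2.2316 -0.8713  0.0848  2.55  ] [ 0.6106 -0.0941  0.0721]
roll deg about jaw [ 21.1664   2.4909 -55.9202] [ 0.6371  0.0139 -0.7707] [0.0018 0.9998 0.0196]
top block 0.58 [ 0.602  -0.0946  0.0815]
top block_end_a 0.63 [ 0.6051 -0.0649  0.0822]
top block_end_a 0.58 [ 0.6052 -0.1279  0.0798]
side block 0.75 [ 0.6031 -0.0972  0.0776]
side block_end_a 0.86 [ 0.6071 -0.1215  0.0798]
side block_end_a 0.77 [ 0.6066 -0.0626  0.0825]
```

```bash
python3 -m crank '[[0.6,[0,0,-0.8],[0,0.035,0]],[0.6,[0,0,-0.9],[0,0.035,0]],[0.6,[0,0,-0.9],[0,0,0]],[0.6,[0,0,-0.9],[0,0,0]],[0.6,[0,0,-0.9],[0,0,0]],[0.6,[0,0,0],[0,0,0]],[0.6,[0,0,0],[0,0,0]]]'
python3 - <<'E'
from h import *
o=telemetry.get_obs(); R=Ro.from_quat(o["ee_rot"]); print(o["joint_pos"],o["position"], R.as_matrix()[:,0],R.as_matrix()[:,2])
for c in("top","side"):
  s=viewer.camera(c)
  for n in ("block",):
    for d in mark_of(n,s)[:1]: print(c,n,d["conf"],w(s,d["location"]))
E
```

```text
clock: 9.18
position: [0.6108, -0.0913, 0.0294]
ee_rot: [-0.623, 0.318, 0.324, 0.637]
ft_force: [-0.1, -0.2, -1.1]
grip_width: 0.696
[ 0.264   0.2645 -0.1486  2.2077 -0.8368  0.0757  2.5143] [ 0.6108 -0.0913  0.0294] [ 0.5876  0.017  -0.809 ] [-0.0001  0.9998  0.021 ]
top block 0.59 [ 0.6048 -0.0922  0.0375]
side block 0.71 [ 0.6049 -0.094   0.0358]
```

```bash
python3 -m crank '[[0.6,[0,0,-0.4],[0,0.01,0]],[0.6,[0,0,-0.4],[0,0.01,0]],[0.6,[0,0,-0.3],[0,0,0]],[0.6,[0,0,0],[0,0,0]]]'
python3 -m crank '[[0.6,[0,0,-0.15],[0,0,0]],[0.6,[0,0,0],[0,0,0]]]'
python3 - <<'E'
from h import *
o=telemetry.get_obs(); print(o["joint_pos"])
E
```

```text
clock: 9.72
position: [0.611, -0.0913, 0.0186]
ee_rot: [-0.621, 0.324, 0.33, 0.633]
ft_force: [-0.8, 0.9, -1.8]
grip_width: 0.69
clock: 9.88
position: [0.6109, -0.0916, 0.0172]
ee_rot: [-0.62, 0.324, 0.33, 0.634]
ft_force: [-0.6, 0.5, -2.5]
grip_width: 0.695
[ 0.2343  0.2904 -0.1189  2.1986 -0.8378  0.0771  2.5129]
```

```bash
for i in 1 2 ; do python3 -m crank '[[0.6,[0,0,-0.12],[0,0,0]],[0.6,[0,0,0],[0,0,0]]]'|grep -E 'pos|ft'; done
```

```text
position: [0.6109, -0.0917, 0.016]
ft_force: [-0.5, 0.2, -2.8]
position: [0.6113, -0.0917, 0.0151]
ft_force: [-2.3, -0.2, 0.6]
```

```bash
python3 -m crank '[[0.6,[0,0,-0.05],[0,0,0]],[0.2,[0,0,0],[0,0,0]],[0,[0,0,0],[0,0,0]],[0,[0,0,0],[0,0,0]],[0,[0,0,0],[0,0,0]],[0,[0,0,0],[0,0,0]]]'
python3 -m crank '[[0,[-1.1,0,1.6],[0,0,0]],[0,[-1.1,0,1.6],[0,0,0]],[0,[-1.1,0,1.6],[0,0,0]],[0,[-1.1,0,1.6],[0,0.05,0]],[0,[-1.1,0,1.6],[0,0.1,0]],[0,[0,0.5,1.6],[0,0.1,0]],[0,[0,1,1.6],[0,0.1,0]],[0,[0,1,1.6],[0,0.1,0]],[0,[0,1,0],[0,0.1,0]],[0,[0,0,0],[0,0,0]],[0,[0,0,0],[0,0,0]]]'
python3 - <<'E'
from h import *
o=telemetry.get_obs(); print(o["joint_pos"])
ims=[]
for c in("top","side","wrist"):
  s=viewer.camera(c)
  for n in ("block","block_end_a"):
    for d in mark_of(n,s)[:2]: X=w(s,d["location"]);print(c,n,round(d["conf"],2),X,pix(s,X))
  if c=="wrist": ims.append(cv2.resize(s["frame"],(400,300)))
  if c=="top": u,v=pix(s,[.605,-.092,.03]).astype(int); ims.append(cv2.resize(s["frame"][v-30:v+30,u-40:u+40],(400,300),interpolation=2))
cv2.imwrite("pics/m2.png",np.hstack(ims)[:,:,::-1])
E
```

```text
clock: 10.72
position: [0.611, -0.0915, 0.0144]
ee_rot: [-0.62, 0.324, 0.33, 0.633]
ft_force: [0.3, 0.1, -0.2]
grip_width: 1.002
clock: 11.63
position: [0.5638, -0.0523, 0.134]
ee_rot: [-0.516, 0.47, 0.48, 0.532]
ft_force: [-0.5, -0.7, -0.2]
grip_width: 1.001
[-0.3016  0.2144  0.373   1.8448 -0.13    1.0034  1.6895]
top block_end_a 0.22 [0.6348 0.4206 0.0052] [156.2211 214.6411]
side block 0.79 [ 0.6019 -0.0929  0.0191] [355.2939 295.5636]
side block_end_a 0.85 [ 0.6008 -0.0628  0.0232] [353.4736 283.2818]
side block_end_a 0.78 [ 0.6027 -0.1192  0.0208] [356.9835 305.0846]
wrist block 0.85 [ 0.5991 -0.0885  0.0179] [260.9397 270.3742]
wrist block_end_a 0.72 [ 0.6    -0.0606  0.0263] [297.5046 275.9553]
wrist block_end_a 0.6 [ 0.6025 -0.1165  0.0179] [224.512  275.0296]
```

View pics/m2.png

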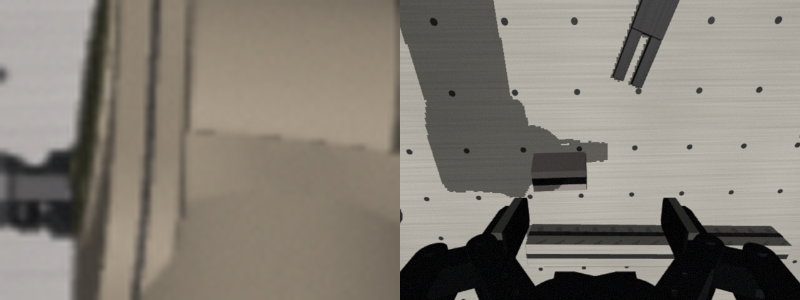

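Run:
```python
from h import *
s=viewer.camera("wrist"); c=np.array([.602,-.0905,.022])
f=s["frame"].copy(); k=5
u,v=pix(s,c).astype(int); x0,y0=u-64,v-50
im=cv2.resize(f[y0:y0+100,x0:x0+128],None,fx=k,fy=k,interpolation=2); im=cv2.convertScaleAbs(im,alpha=1.5,beta=20)
R=.0254
for i in range(6):
    t=np.radians(60*i); 
    if np.sin(t)<-.1: continue
    q=[(pix(s,c+[R*np.cos(t),e,R*np.sin(t)])-[x0,y0])*k for e in(-.03,.03)]
    cv2.line(im,*[tuple(int(a) for a in p) for p in q],(255,0,0),1)
for g in(-.0045,.0045):
    q=[(pix(s,c+[g,e,.022])-[x0,y0])*k for e in(-.03,.03)]
    cv2.line(im,*[tuple(int(a) for a in p) for p in q],(0,255,0),1)
cv2.imwrite("pics/b1.png",im[:,:,::-1])
```

```text
(no output)
```

View pics/b1.png

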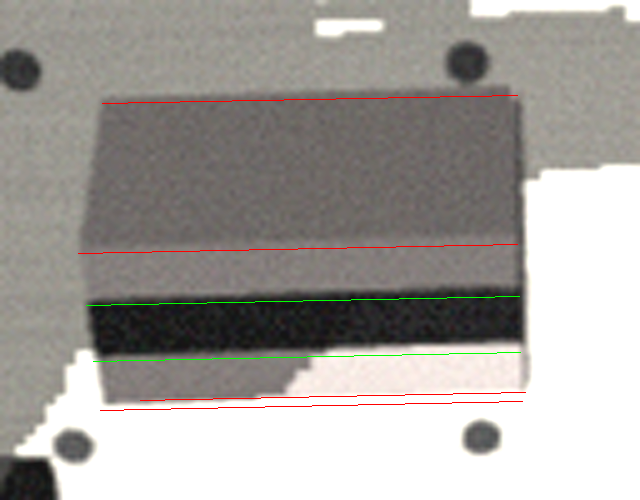

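Groove up: the dark strip and edges match the projected groove-up model to within about 1 mm, with the block at about (0.601, -0.091). Next is the square: straighten the tool and go above the handle.

Run:
```python
from h import *
print(goal([.295,.955,0],[0,0,-1])[0], 100*(np.array([.53,.275,.18])-telemetry.get_obs()["position"]))
```

```text
[-0.0123  0.1018 -0.2913] [-3.2811 32.8107  4.5396]
```

```bash
python3 -m crank '[[0,[-0.2,2.5,0.7],[0,0.012,-0.03]],[0,[-0.3,3,0.5],[0,0.01,-0.03]],[0,[-0.3,3,0.5],[0,0.01,-0.03]],[0,[-0.3,3,0.5],[0,0.01,-0.03]],[0,[-0.3,3,0.5],[0,0.01,-0.03]],[0,[-0.3,3,0.5],[-0.01,0.01,-0.03]],[0,[-0.3,3,0.5],[0,0.01,-0.03]],[0,[-0.3,3,0.5],[0,0.01,-0.03]],[0,[-0.3,3,0.5],[0,0.01,-0.03]],[0,[-0.3,3,0],[0,0.01,-0.03]],[0,[-0.3,3,0],[0,0,0]],[0,[0,0.3,0],[0,0,0]]]'
python3 -m crank '[[0,[0,0,0],[0,0,0]],[0,[0,0,0],[0,0,0]]]'
python3 - <<'E'
from h import *
o=telemetry.get_obs(); R=Ro.from_quat(o["ee_rot"]).as_matrix();print(o["joint_pos"],R[:,0],R[:,2])
s=viewer.camera("wrist"); save(s,"w3")
for n in ("square","square_corner","square_stock_end","square_handle"):
    for d in mark_of(n,s)[:2]: X=w(s,d["location"]);print(n,round(d["conf"],2),X,pix(s,X))
E
```

```text
clock: 13.13
position: [0.5288, 0.2818, 0.1812]
ee_rot: [-0.418, 0.569, 0.421, 0.57]
ft_force: [-0.3, 0.4, -0.6]
grip_width: 0.999
clock: 13.3
position: [0.5311, 0.2743, 0.1813]
ee_rot: [-0.417, 0.571, 0.418, 0.571]
ft_force: [-0.3, 0.3, 0.3]
grip_width: 0.999
[-0.7271  0.3021  0.2127  1.6161 -0.0679  1.23    0.7614] [-0.      0.0013 -1.    ] [0.3034 0.9529 0.0012]
square 0.64 [0.5658 0.2132 0.0005] [260.0771 271.3287]
square_corner 0.64 [0.5676 0.2121 0.0119] [257.9687 278.1066]
square_stock_end 0.69 [0.6067 0.3306 0.0116] [394.0019 279.2183]
square_handle 0.89 [0.5339 0.2787 0.0456] [316.8703 233.8328]
```

View pics/w3.png

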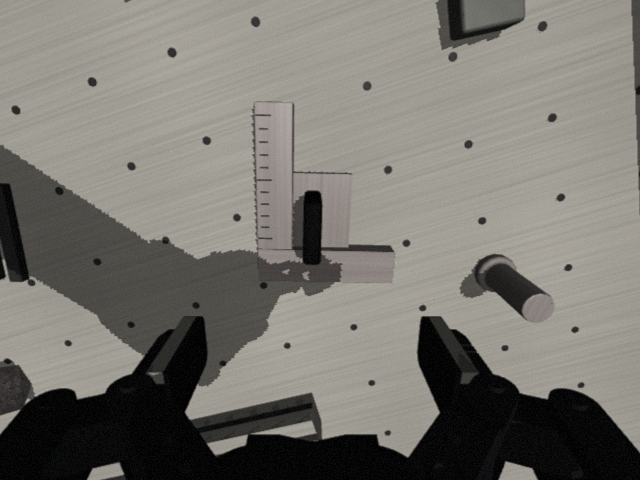

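The handle sits at px (312,230), centred between the jaws and aligned with them. I go down and grip it.

```bash
python3 -m crank '[[0,[0.1,0.2,-3.5],[0,0,0]],[0,[0,0,-3.5],[0,0,0]],[0,[0,0,-3.5],[0,0,0]],[0,[0,0,-2.7],[0,0,0]],[0.4,[0,0,-2],[0,0,0]],[0.9,[0,0,0],[0,0,0]],[0.9,[0,0,0],[0,0,0]],[0.9,[0,0,0],[0,0,0]],[0.9,[0,0,0],[0,0,0]],[0.9,[0,0,0],[0,0,0]],[0.9,[0,0,0],[0,0,0]],[0.9,[0,0,0],[0,0,0]]]' 80
python3 -m crank '[[0.9,[0,0,0.4],[0,0,0]],[0.9,[0,0,0.4],[0,0,0]],[0.9,[0,0,0.4],[0,0,0]],[0.9,[0,0,0],[0,0,0]]]'
python3 - <<'E'
from h import *
o=telemetry.get_obs(); R=Ro.from_quat(o["ee_rot"]).as_matrix();print(o["joint_pos"],R[:,0],R[:,2])
for c in("side","top"):
  s=viewer.camera(c)
  for n in ("square_corner","square_stock_end","square_handle","rail"):
    for d in mark_of(n,s)[:2]: X=w(s,d["location"]);print(c,n,round(d["conf"],2),X)
# rail front edges in top picture: sub-pixel line fit on rail rows
  if c=="top":
    for y in np.arange(-.13,.21,.02):
        col=[]
        for x in np.arange(.685,.76,.001):
            u,v=pix(s,[x,y,.04]); col.append(cv2.getRectSubPix(cv2.cvtColor(s["frame"],cv2.COLOR_RGB2GRAY),(1,1),(float(u),float(v)))[0,0])
        g=np.diff(np.array(col,float)); i=np.argsort(-abs(g))[:6]; print(round(y,3),[(round(.6855+.001*j,3),int(g[j])) for j in sorted(i)])
E
```

```text
clock: 14.55
position: [0.5331, 0.2771, 0.0315]
ee_rot: [-0.417, 0.57, 0.418, 0.572]
ft_force: [-0.8, -2.1, 7.4]
grip_width: 0.151
clock: 14.88
position: [0.5323, 0.2774, 0.0425]
ee_rot: [-0.417, 0.57, 0.418, 0.572]
ft_force: [0.6, -0.6, -6.1]
grip_width: 0.153
[-0.7105  0.4502  0.1919  1.7347 -0.1034  0.9644  0.7844] [ 0.0008  0.0027 -1.    ] [0.3032 0.9529 0.0028]
side square_corner 0.63 [0.5687 0.2169 0.0186]
side square_corner 0.59 [0.3284 0.1976 0.0101]
side square_stock_end 0.88 [0.6056 0.3351 0.0207]
side square_stock_end 0.57 [0.3479 0.3577 0.0102]
side square_handle 0.93 [0.2578 0.2719 0.0599]
side square_handle 0.76 [0.5322 0.2782 0.0557]
side rail 0.74 [ 0.7228  0.0352 -0.0022]
top square_corner 0.56 [0.5676 0.217  0.0253]
top square_corner 0.38 [0.3255 0.1944 0.0167]
top square_handle 0.74 [0.5342 0.2797 0.0602]
top square_handle 0.48 [ 0.4479 -0.3715  0.0029]
top rail 0.62 [ 0.7238  0.0335 -0.0008]
-0.13 [(np.float64(0.688), -25), (np.float64(0.698), 32), (np.float64(0.698), 33), (np.float64(0.714), -24), (np.float64(0.722), 25), (np.float64(0.722), 23)]
-0.11 [(np.float
[... 1800 characters left out ...]
, (np.float64(0.708), 26), (np.float64(0.724), -27), (np.float64(0.724), -24)]
0.13 [(np.float64(0.698), -23), (np.float64(0.71), 27), (np.float64(0.71), 26), (np.float64(0.724), -23), (np.float64(0.732), 23), (np.float64(0.734), 26)]
0.15 [(np.float64(0.7), -24), (np.float64(0.702), -22), (np.float64(0.71), 34), (np.float64(0.71), 33), (np.float64(0.734), 32), (np.float64(0.734), 33)]
0.17 [(np.float64(0.71), 29), (np.float64(0.71), 36), (np.float64(0.734), 31), (np.float64(0.734), 31), (np.float64(0.75), -29), (np.float64(0.752), -29)]
0.19 [(np.float64(0.71), 34), (np.float64(0.712), 33), (np.float64(0.728), -30), (np.float64(0.734), 26), (np.float64(0.75), -28), (np.float64(0.752), -29)]
```

The top picture puts the rail's front edge at x ≈ 0.7045 for y = 0.037, with yaw ≈ -0.044 rad. I carry the square to a 15 mm standoff at rail yaw.

```bash
python3 -m crank '[[0.9,[1.0,-2.1,0],[0,0,0.0264]],[0.9,[1.0,-2.1,0],[0,0,0.0264]],[0.9,[1.0,-2.1,0],[0,0,0.0264]],[0.9,[1.0,-2.1,0],[0,0,0.0264]],[0.9,[1.0,-2.1,0],[0,0,0.0264]],[0.9,[1.0,-2.1,0],[0,0,0.0264]],[0.9,[1.0,-2.1,0],[0,0,0.0264]],[0.9,[1.0,-2.1,0],[0,0,0.0264]],[0.9,[1.0,-2.1,0],[0,0,0.0264]],[0.9,[1.0,-2.1,0],[0,0,0.0264]],[0.9,[0,0,0],[0,0,0]],[0.9,[0,0,0],[0,0,0]]]'
python3 - <<'E'
from h import *
o=telemetry.get_obs(); R=Ro.from_quat(o["ee_rot"]).as_matrix();print(o["joint_pos"],R[:,0],R[:,2])
for c in("side","top","wrist"):
  s=viewer.camera(c); save(s,"p_"+c)
  for n in ("square_corner","square_stock_end","square_handle","rail"):
    for d in mark_of(n,s)[:2]: X=w(s,d["location"]);print(c,n,round(d["conf"],2),X,pix(s,X))
E
```

```text
clock: 16.38
position: [0.6324, 0.0647, 0.0414]
ee_rot: [-0.488, 0.512, 0.488, 0.512]
ft_force: [-0.3, 1.0, -5.6]
grip_width: 0.149
[-0.3341  0.5218  0.209   1.6335 -0.1244  0.9997  1.4386] [-0.0005  0.0009 -1.    ] [0.0475 0.9989 0.0009]
side square_corner 0.81 [0.3251 0.2008 0.0075] [233.2285 211.541 ]
side square_corner 0.6 [0.6813 0.0158 0.0204] [386.077  255.7187]
side square_stock_end 0.79 [0.6881 0.1374 0.02  ] [381.8307 219.0765]
side square_stock_end 0.56 [0.3471 0.3571 0.0121] [245.4331 171.69  ]
side square_handle 0.81 [0.6341 0.0687 0.0552] [363.2355 229.0168]
side square_handle 0.69 [0.2637 0.2718 0.0599] [208.1329 178.2564]
side rail 0.96 [0.7272 0.0347 0.0008] [404.1964 254.801 ]
side rail 0.57 [ 0.6729 -0.3486 -0.0019] [409.2027 414.9762]
top square_corner 0.68 [0.3239 0.1955 0.0156] [250.8797 348.4996]
top square_corner 0.27 [0.636  0.4209 0.003 ] [156.4099 214.3486]
top square_stock_end 0.96 [0.3479 0.3539 0.0124] [180.7816 338.6904]
top square_handle 0.73 [0.2617 0.2707 0.0717] [211.3538 380.9036]
top rail 0.7 [0.723  0.0345 0.001 ] [320.0382 175.7875]
wrist square_stock_end 0.89 [0.6893 0.144  0.0178] [455.7294 385.0837]
wrist square_handle 0.86 [0.6319 0.0681 0.0568] [311.396  338.4594]
wrist rail 0.54 [0.6876 0.136  0.0196] [442.3454 385.2563]
```

View pics/p_wrist.png

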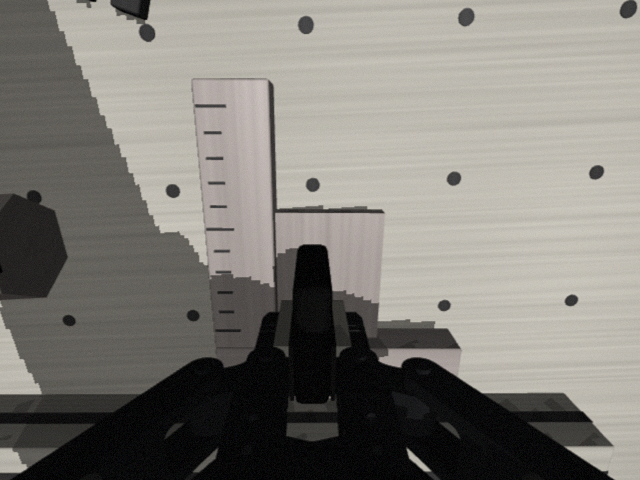

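The square hangs level, parallel to the rail edge (row 393, level across the picture), with about 20 mm to go. I lower it and push in gently.

```bash
python3 -m crank '[[0.9,[0.3,0,-0.4],[0,0,0]],[0.9,[0.3,0,-0.3],[0,0,0]],[0.9,[0.3,0,-0.2],[0,0,0]],[0.9,[0.3,0,-0.1],[0,0,0]],[0.9,[0,0,0],[0,0,0]],[0.9,[0,0,0],[0,0,0]]]'
python3 -m crank '[[0.9,[0.2,0,0],[0,0,0]],[0.9,[0,0,0],[0,0,0]]]'|grep -E 'pos|ft'
python3 -m crank '[[0.9,[0.2,0,0],[0,0,0]],[0.9,[0,0,0],[0,0,0]]]'|grep -E 'pos|ft'
```

```text
clock: 17.63
position: [0.6446, 0.067, 0.0316]
ee_rot: [-0.488, 0.51, 0.489, 0.511]
ft_force: [0.6, 1.1, -3.7]
grip_width: 0.149
position: [0.6463, 0.0671, 0.0316]
ft_force: [-0.5, 0.3, -1.7]
position: [0.6483, 0.0671, 0.0316]
ft_force: [-1.1, -0.1, -1.3]
```

```bash
for i in 1; do python3 -m crank '[[0.9,[0.15,0,0],[0,0,0]],[0.9,[0,0,0],[0,0,0]]]'|grep -E 'pos|ft'; done
python3 -m crank '[[0.9,[0.15,0,0],[0,0,0]],[0.9,[0,0,0],[0,0,0]]]'|grep -E 'pos|ft'
python3 -m crank '[[0.9,[0.1,0,0],[0,0,0]],[0.9,[0,0,0],[0,0,0]]]'|grep -E 'pos|ft'
```

```text
position: [0.6497, 0.0671, 0.0316]
ft_force: [-0.5, 0.2, -0.5]
position: [0.6512, 0.0671, 0.0316]
ft_force: [-1.9, -0.6, -0.9]
position: [0.6521, 0.067, 0.0316]
ft_force: [-2.7, 0.1, 0.9]
```

```bash
python3 -m crank '[[0.9,[0.1,0,0],[0,0,0]],[0.9,[0,0,0],[0,0,0]]]'|grep -E 'pos|ft|rot'
python3 -m crank '[[0.9,[0.1,0,0],[0,0,0]],[0.9,[0,0,0],[0,0,0]]]'|grep -E 'pos|ft|rot'
python3 - <<'E'
from h import *
for c in("side","wrist"):
  s=viewer.camera(c)
  for n in ("square_corner","square_stock_end","square_handle"):
    for d in mark_of(n,s)[:2]:
      X=w(s,d["location"])
      if X[0]>.5: print(c,n,round(d["conf"],2),X,"front x",.7045+.044*(X[1]-.037))
print(telemetry.get_obs()["torque"])
E
```

```text
position: [0.6525, 0.067, 0.0316]
ee_rot: [-0.488, 0.511, 0.49, 0.511]
ft_force: [-6.6, -0.7, 4.4]
position: [0.6527, 0.0668, 0.0316]
ee_rot: [-0.488, 0.511, 0.49, 0.51]
ft_force: [-11.8, -0.5, 9.1]
side square_corner 0.79 [0.7046 0.0143 0.0069] front x 0.703500656555827
side square_stock_end 0.92 [0.7072 0.138  0.0074] front x 0.7089426093180102
side square_handle 0.57 [0.6545 0.0672 0.0453] front x 0.7058273855575334
wrist square_stock_end 0.97 [0.7082 0.1401 0.0101] front x 0.7090377254280793
wrist square_handle 0.97 [0.6525 0.0669 0.046 ] front x 0.7058140292753456
[-0.2336  2.1507  0.1808]
```

```bash
python3 -m crank '[[0.9,[0.1,0,0],[0,0,0]],[0.9,[0,0,0],[0,0,0]],[0.9,[0,0,0],[0,0,0]]]' 25|grep -E 'pos|ft|rot'
python3 -m crank '[[0.9,[-0.1,0,0],[0,0,0]],[0.75,[0,0,0],[0,0,0]],[0.6,[0,0,0],[0,0,0]],[0.5,[0,0,0],[0,0,0]],[0.4,[0,0,0],[0,0,0]],[0.4,[0,0,2],[0,0,0]],[0.3,[0,0,3],[0,0,0]],[0.3,[-0.5,-0.5,3.5],[0,0,0]],[0.2,[-0.5,-1,3.5],[0,0,0]],[0,[-1,-1,3.5],[0,0,0]],[0,[0,0,0],[0,0,0]],[0,[0,0,0],[0,0,0]]]'
python3 - <<'E'
from h import *
o=telemetry.get_obs(); print(o["joint_pos"],o["position"])
for c in("side","wrist","top"):
  s=viewer.camera(c); save(s,"q_"+c)
  for n in ("square_corner","square_stock_end","square_handle","block","block_end_a"):
    for d in mark_of(n,s)[:2]:
      X=w(s,d["location"])
      if X[0]>.5: print(c,n,round(d["conf"],2),X,pix(s,X),"front x",.7045+.044*(X[1]-.037))
E
```

```text
position: [0.6529, 0.0667, 0.0317]
ee_rot: [-0.487, 0.512, 0.491, 0.51]
ft_force: [-16.4, -1.4, 12.1]
clock: 20.45
position: [0.6353, 0.0413, 0.1894]
ee_rot: [-0.489, 0.509, 0.488, 0.513]
ft_force: [0.2, 0.3, -0.6]
grip_width: 1.002
[-0.3212  0.3789  0.2413  1.5026 -0.0951  1.2664  1.4569] [0.6353 0.0413 0.1894]
side square_corner 0.93 [0.704  0.0163 0.0056] [395.5487 259.6257] front x 0.7035890052993887
side square_stock_end 0.59 [0.7078 0.1444 0.0103] [389.2636 219.7685] front x 0.709224972590053
side square_handle 0.89 [0.6495 0.0685 0.0488] [369.8867 230.8391] front x 0.7058840443307601
side block 0.86 [ 0.6006 -0.0973  0.025 ] [354.9734 295.4464] front x 0.6985906199618483
side block_end_a 0.77 [ 0.6028 -0.0633  0.0234] [354.4823 283.3478] front x 0.700087177683814
side block_end_a 0.61 [ 0.6039 -0.1226  0.0193] [357.6699 306.8297] front x 0.6974782539750777
wrist square_corner 0.95 [0.704  0.0169 0.0142] [286.6511 295.3264] front x 0.7036169588637233
wrist square_stock_end 0.64 [0.7089 0.1423 0.008 ] [419.0961 291.7571] front x 0.7091352797489221
wrist square_handle 0.67 [0.7278 0.0299 0.0015] [302.1767 310.919 ] front x 0.7041884676345004
wrist square_handle 0.6 [0.6544 0.0681 0.0457] [343.2562 254.3224] front x 0.705868850058182
wrist block 0.78 [ 0.6004 -0.0884  0.0187] [152.8626 190.8403] front x 0.6989813012414355
wrist block_end_a 0.96 [ 0.6035 -0.1198  0.0208] [115.2853 196.587 ] front x 0.6976010390630613
wrist block_end_a 0.71 [ 0.6008 -0.0594  0.0238] [185.353  190.7709] front x 0.7002575018997018
top block 0.73 [ 0.6031 -0.0951  0.0251] [377.2427 222.576 ] front x 0.6986886672362955
top block_end_a 0.78 [ 0.6042 -0.063   0.0214] [363.1171 222.6334] front x 0.7001014843512815
top block_end_a 0.78 [ 0.6034 -0.1227  0.0175] [388.8683 222.8564] front x 0.6974715523915951
```

View pics/q_wrist.png

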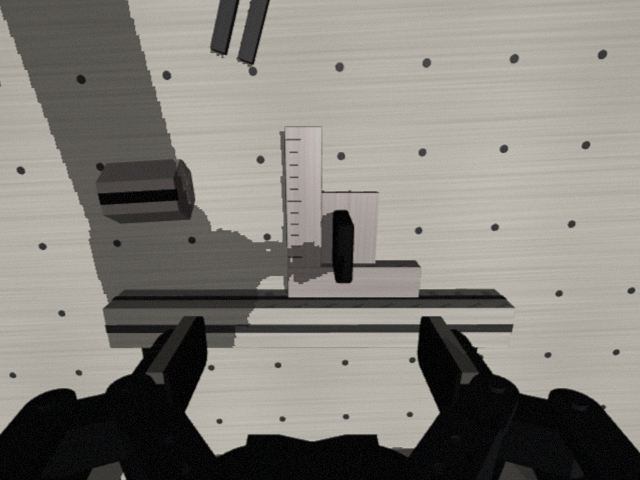

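The square is flush: its stock edge lies along the rail at row 298 at both ends. The block is still groove-up. I now turn the jaws a quarter turn to take the block across its side edges.

```bash
python3 -m crank '[[0,[-0.3,-1.2,0],[0,0,-0.12]],[0,[-0.3,-1.2,0],[0,0,-0.12]],[0,[-0.3,-1.2,0],[0,0,-0.12]],[0,[-0.3,-1.2,0],[0,0,-0.12]],[0,[-0.3,-1.2,0],[0,0,-0.12]],[0,[-0.3,-1.2,0],[0,0,-0.12]],[0,[-0.3,-1.2,0],[0,0,-0.12]],[0,[-0.3,-1.2,0],[0,0,-0.12]],[0,[-0.3,-1.2,-1],[0,0,-0.12]],[0,[-0.3,-1.2,-2],[0,0,-0.12]],[0,[-0.3,-1.2,-2],[0,0,-0.12]],[0,[0,-0.1,-2],[0,0,-0.12]]]'
python3 -m crank '[[0,[0,0,0],[0,0,-0.12]],[0,[0,0,0],[0,0,0]],[0,[0,0,0],[0,0,0]]]'
python3 - <<'E'
from h import *
o=telemetry.get_obs(); print(o["joint_pos"],o["position"],goal([.999,-.044,0],[0,0,-1])[0],100*(np.array([.602,-.092,.004])-o["position"]))
E
```

```text
clock: 22.35
position: [0.6004, -0.094, 0.1162]
ee_rot: [-0.028, 0.706, 0.027, 0.707]
ft_force: [-0.8, -0.8, -0.8]
grip_width: 0.998
clock: 22.6
position: [0.6012, -0.0908, 0.1168]
ee_rot: [0.011, 0.706, -0.01, 0.708]
ft_force: [-0.3, -0.5, 0.1]
grip_width: 0.997
[-0.345   0.4126  0.5297  1.672  -0.2281  1.1167  0.219 ] [ 0.6012 -0.0908  0.1168] [-0.0003  0.0021 -0.0147] [  0.077   -0.1195 -11.2752]
```

```bash
python3 -m crank '[[0,[0.1,-0.1,-3],[0,0,-0.014]],[0,[0,0,-3],[0,0,0]],[0,[0,0,-3],[0,0,0]],[0,[0,0,-2.2],[0,0,0]],[0,[0,0,0],[0,0,0]],[0.55,[0,0,0],[0,0,0]],[0.55,[0,0,0],[0,0,0]],[0.55,[0,0,0],[0,0,0]],[0.55,[0,0,0],[0,0,0]],[0.55,[0,0,0],[0,0,0]],[0.55,[0,0,0],[0,0,0]]]' 30
python3 - <<'E'
from h import *
o=telemetry.get_obs(); R=Ro.from_quat(o["ee_rot"]).as_matrix(); print(R[:,2])
for c in("side","wrist","top"):
  s=viewer.camera(c); 
  if c=="wrist": save(s,"g_wrist")
  for n in ("square_corner","block","block_end_a"):
    for d in mark_of(n,s)[:2]:
      X=w(s,d["location"])
      if X[0]>.5: print(c,n,round(d["conf"],2),X)
E
```

```text
clock: 23.52
position: [0.6034, -0.0921, 0.0071]
ee_rot: [0.017, 0.705, -0.016, 0.709]
ft_force: [-2.9, -0.5, 7.6]
grip_width: 0.578
[ 0.9989 -0.0465  0.0051]
side square_corner 0.67 [0.7045 0.0169 0.008 ]
side block 0.77 [ 0.6021 -0.0959  0.021 ]
side block_end_a 0.88 [ 0.609  -0.0645  0.0207]
side block_end_a 0.83 [ 0.6025 -0.1244  0.0214]
wrist square_corner 0.64 [0.7019 0.0186 0.0135]
wrist block_end_a 0.91 [ 0.6023 -0.1178  0.0197]
wrist block_end_a 0.69 [ 0.6024 -0.06    0.0237]
top square_corner 0.91 [0.7041 0.018  0.012 ]
```

```bash
python3 -m crank '[[0.55,[0.04,1,0],[0,0,0]],[0.55,[0.05,1,0],[0,0,0]],[0.55,[0.04,1,0],[0,0,0]],[0.55,[0.04,1,0],[0,0,0]],[0.55,[0.05,1,0],[0,0,0]],[0.55,[0.04,1,0],[0,0,0]],[0.55,[0.04,1,0],[0,0,0]],[0.55,[0,0,0],[0,0,0]],[0.55,[0,0,0],[0,0,0]]]'
python3 -m crank '[[0.55,[0.01,0.3,0],[0,0,0]],[0.55,[0,0,0],[0,0,0]]]'|grep -E 'pos|ft'
python3 -m crank '[[0.55,[0.01,0.2,0],[0,0,0]],[0.55,[0,0,0],[0,0,0]]]'|grep -E 'pos|ft'
python3 - <<'E'
from h import *
o=telemetry.get_obs(); R=Ro.from_quat(o["ee_rot"]).as_matrix(); print(R[:,2])
for c in("side","wrist","top"):
  s=viewer.camera(c); 
  for n in ("square_corner","square_stock_end","block","block_end_a"):
    for d in mark_of(n,s)[:2]:
      X=w(s,d["location"])
      if X[0]>.5: print(c,n,round(d["conf"],2),X)
E
```

```text
clock: 24.87
position: [0.6071, -0.0204, 0.0071]
ee_rot: [0.017, 0.705, -0.015, 0.709]
ft_force: [0.3, 3.7, 6.6]
grip_width: 0.578
position: [0.6071, -0.0191, 0.0071]
ft_force: [-0.5, -2.0, 5.7]
position: [0.6071, -0.0178, 0.0071]
ft_force: [-0.5, -4.8, 6.9]
[ 0.9989 -0.0473  0.0064]
side square_corner 0.84 [0.7062 0.0142 0.0059]
side square_stock_end 0.59 [0.7073 0.1427 0.0106]
side block 0.79 [ 0.6072 -0.0208  0.0165]
side block_end_a 0.82 [ 0.6079 -0.0464  0.0226]
side block_end_a 0.73 [0.6088 0.0132 0.021 ]
wrist square_corner 0.78 [0.7039 0.0154 0.0119]
wrist square_stock_end 0.17 [ 0.6073 -0.0469  0.0206]
wrist block 0.58 [ 0.6046 -0.0178  0.0189]
wrist block_end_a 0.88 [ 0.6076 -0.0461  0.0213]
wrist block_end_a 0.68 [0.6056 0.0114 0.025 ]
top square_corner 0.73 [0.7037 0.0154 0.0179]
top square_stock_end 0.71 [0.707  0.135  0.0099]
```

```bash
for k in 1 2; do python3 -m crank '[[0.55,[0.01,0.2,0],[0,0,0]],[0.55,[0,0,0],[0,0,0]]]'|grep -E 'pos|ft'; done
for k in 1 2 3 ; do python3 -m crank '[[0.55,[0,0.1,0],[0,0,0]],[0.55,[0,0,0],[0,0,0]]]'|grep -E 'pos|ft'; done
```

```text
position: [0.6072, -0.0161, 0.0071]
ft_force: [0.5, -4.6, 7.0]
position: [0.6073, -0.0141, 0.0071]
ft_force: [-0.3, -4.4, 7.1]
position: [0.6073, -0.0133, 0.007]
ft_force: [-0.7, -5.0, 6.9]
position: [0.6073, -0.0123, 0.007]
ft_force: [0.5, -4.7, 6.4]
position: [0.6073, -0.0113, 0.0071]
ft_force: [0.5, -4.0, 7.0]
```

Run:
```python
from h import *
s=viewer.camera("wrist"); t=viewer.camera("side")
u,v=pix(t,[.607,.02,.02]).astype(int); a=cv2.resize(t["frame"][v-38:v+38,u-50:u+50],(400,304),interpolation=2)
cv2.imwrite("pics/c1.png",np.hstack([a,cv2.resize(s["frame"],(400,304))])[:,:,::-1])
for n in ("square_corner","block_end_a"):
  for p in(s,t):
    for d in mark_of(n,p)[:2]:
      X=w(p,d["location"])
      if X[0]>.5: print(n,round(d["conf"],2),X)
```

```text
square_corner 0.75 [0.7045 0.0171 0.0086]
square_corner 0.83 [0.7024 0.0174 0.0102]
block_end_a 0.92 [0.6081 0.0202 0.027 ]
block_end_a 0.63 [ 0.6085 -0.0392  0.0218]
block_end_a 0.69 [0.61   0.0189 0.0235]
block_end_a 0.62 [ 0.6078 -0.0389  0.0186]
```

View pics/c1.png

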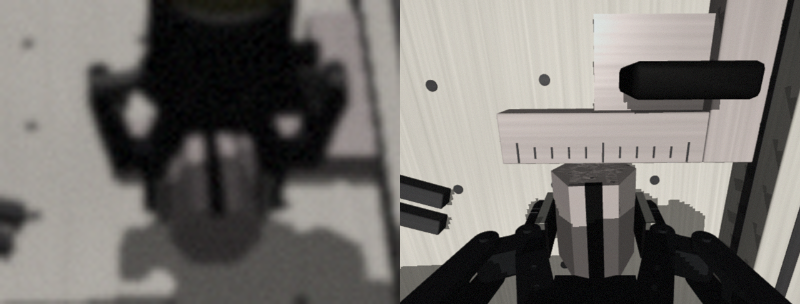

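The wrist view shows groove up, with the block's end square to and nearly at the blade edge (row 163). About 2 mm is left, so I continue until the force rises.

```bash
for k in 1 2 3; do python3 -m crank '[[0.55,[0,0.08,0],[0,0,0]],[0.55,[0,0,0],[0,0,0]],[0.55,[0,0,0],[0,0,0]]]'|grep -E 'pos|ft'; python3 -c "
from h import *
print(telemetry.get_obs()['torque'])"; done
```

```text
position: [0.6073, -0.0106, 0.0071]
ft_force: [-1.3, -4.8, 7.5]
[-1.0391  0.0328  0.0582]
position: [0.6073, -0.0097, 0.0071]
ft_force: [-0.5, -4.1, 6.4]
[-1.0508  0.0348 -0.0617]
position: [0.6073, -0.009, 0.0071]
ft_force: [0.4, -5.7, 6.4]
[-1.028   0.0434 -0.0276]
```

```bash
for k in 1 2; do python3 -m crank '[[0.55,[0,0.08,0],[0,0,0]],[0.55,[0,0,0],[0,0,0]],[0.55,[0,0,0],[0,0,0]]]'|grep -E 'pos|ft'; done
python3 - <<'E'
from h import *
C=[];K=[];E=[]
for c in("side","wrist","side","wrist","side","wrist","top","top"):
  s=viewer.camera(c)
  for n in ("square_corner","square_stock_end","block_end_a"):
    for d in mark_of(n,s)[:2]:
      X=w(s,d["location"])
      if X[0]>.5 : print(c,n,round(d["conf"],2),X)
# edge test in wrist picture: does block top/end project beyond blade outer edge?
print(telemetry.get_obs()["torque"])
E
```

```text
position: [0.6073, -0.0089, 0.0071]
ft_force: [-1.6, -6.5, 6.9]
position: [0.6072, -0.0086, 0.007]
ft_force: [-0.4, -8.2, 7.0]
side square_corner 0.84 [0.7046 0.016  0.0089]
side square_stock_end 0.9 [0.7081 0.1422 0.0073]
side block_end_a 0.77 [0.6083 0.0184 0.0234]
side block_end_a 0.66 [ 0.6099 -0.0393  0.0212]
wrist square_corner 0.92 [0.7068 0.0165 0.0124]
wrist block_end_a 0.83 [0.608  0.0214 0.0218]
side square_corner 0.95 [0.7037 0.015  0.0101]
side square_stock_end 0.67 [0.7092 0.14   0.0109]
side block_end_a 0.85 [ 0.6098 -0.0356  0.0208]
side block_end_a 0.74 [0.6129 0.0219 0.0214]
wrist square_corner 0.68 [0.7055 0.0152 0.0108]
wrist block_end_a 0.93 [ 0.6087 -0.038   0.0216]
wrist block_end_a 0.87 [0.6073 0.0205 0.0246]
side square_corner 0.91 [0.706  0.0167 0.007 ]
side square_stock_end 0.78 [0.7084 0.1388 0.008 ]
side block_end_a 0.84 [ 0.6089 -0.0331  0.0201]
side block_end_a 0.63 [0.6106 0.0225 0.0219]
wrist square_corner 0.63 [0.7036 0.0171 0.0135]
wrist block_end_a 0.84 [0.6077 0.024  0.0235]
wrist block_end_a 0.78 [ 0.6093 -0.0388  0.0192]
top square_stock_end 0.8 [0.7096 0.134  0.0137]
top square_corner 0.65 [ 0.7223  0.0336 -0.0009]
top square_stock_end 0.97 [0.7078 0.1341 0.0079]
[-1.6698  0.0144 -0.0509]
```

Contact: the TCP has stalled at y = -0.0086 and the force is rising. I release and lift straight up.

```bash
python3 -m crank '[[0.5,[0,0,0],[0,0,0]],[0.3,[0,0,0],[0,0,0]],[0,[0,0,0],[0,0,0]],[0,[0,0,0],[0,0,0]],[0,[0,0,0],[0,0,0]],[0,[0,0,0],[0,0,0]],[0,[0,0,2],[0,0,0]],[0,[0,0,3],[0,0,0]],[0,[0,-1,3.5],[0,0,0]],[0,[-1,-1,3.5],[0,0,0]],[0,[-1,-1,3.5],[0,0,0]],[0,[0,0,0],[0,0,0]]]'
python3 - <<'E'
from h import *
ims=[]
for c in("wrist","side","wrist","side"):
  s=viewer.camera(c); save(s,"f_"+c)
  for n in ("square_corner","square_stock_end","block","block_end_a"):
    for d in mark_of(n,s)[:2]:
      X=w(s,d["location"])
      if X[0]>.5: print(c,n,round(d["conf"],2),X)
  if c=="wrist": W=s
u,v=pix(W,[.62,.02,.02]).astype(int); x0=int(np.clip(u-130,0,380)); y0=int(np.clip(v-100,0,280))
cv2.imwrite("pics/f.png",cv2.resize(W["frame"][y0:y0+200,x0:x0+260],(780,600),interpolation=2)[:,:,::-1]); print(x0,y0)
E
```

```text
clock: 30.93
position: [0.5873, -0.0391, 0.1667]
ee_rot: [0.018, 0.703, -0.018, 0.711]
ft_force: [0.8, -1.0, 0.0]
grip_width: 1.0
wrist square_corner 0.84 [0.704  0.0158 0.0118]
wrist block 0.9 [ 0.6042 -0.0022  0.019 ]
wrist block_end_a 0.61 [ 0.6088 -0.0381  0.019 ]
wrist block_end_a 0.58 [0.6089 0.0233 0.0276]
side square_corner 0.83 [0.7045 0.014  0.009 ]
side square_stock_end 0.97 [0.7077 0.1413 0.0092]
side block 0.69 [ 0.6097 -0.0112  0.0182]
side block 0.58 [ 0.6671 -0.3464 -0.0034]
side block_end_a 0.65 [0.6106 0.0207 0.0226]
side block_end_a 0.63 [ 0.6109 -0.0365  0.0248]
wrist square_corner 0.92 [0.7042 0.0169 0.0101]
wrist square_corner 0.58 [0.6987 0.0172 0.0014]
wrist square_stock_end 0.19 [0.6051 0.0224 0.0212]
wrist block_end_a 0.96 [0.6053 0.0224 0.0245]
wrist block_end_a 0.85 [ 0.6066 -0.0371  0.0204]
side square_corner 0.81 [0.7048 0.0159 0.0067]
side square_stock_end 0.89 [0.708  0.1394 0.0101]
side block 0.78 [ 0.609  -0.0073  0.0187]
side block_end_a 0.81 [0.6104 0.0183 0.0224]
224 58
```

View pics/f.png

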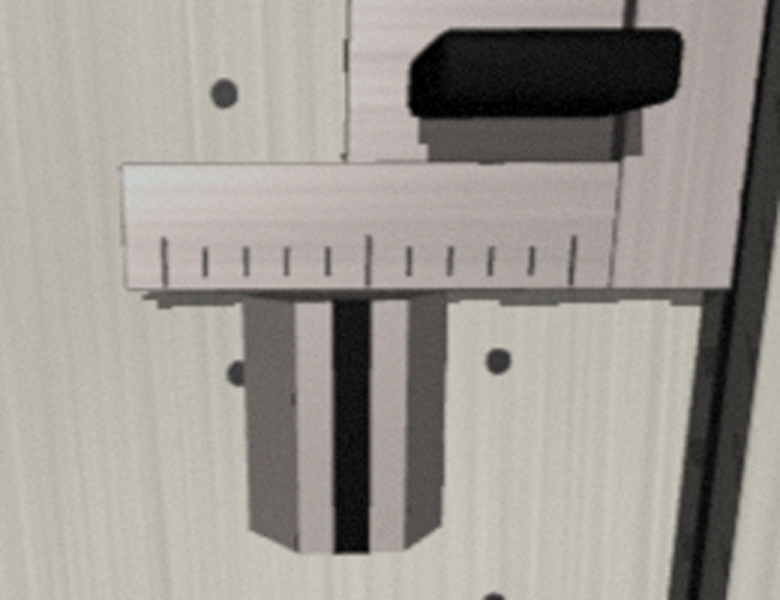

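Run:
```python
from h import *
s=viewer.camera("wrist")
f=lambda c,r,z: ray(s,224+(c+.5)/3-.5,58+(r+.5)/3-.5,z)
for n,c,r,z in[("blade L",128,290,.02),("blade at block",345,290,.02),("blade R",720,288,.02),("block end topL",300,299,.044),("block end topR",405,298,.044),("far L",300,552,.044),("far R",405,552,.044),("rail corner",727,288,.02),("stock outer far",757,0,.02)]: print(n,f(c,r,z))
```

```text
blade L [0.5548 0.0256 0.02  ]
blade at block [0.6085 0.023  0.02  ]
blade R [0.7014 0.0191 0.02  ]
block end topL [0.5966 0.0235 0.044 ]
block end topR [0.6204 0.0225 0.044 ]
far L [ 0.5943 -0.0368  0.044 ]
far R [ 0.6199 -0.0381  0.044 ]
rail corner [0.7031 0.019  0.02  ]
stock outer far [0.7046 0.0833 0.02  ]
```

Run:
```python
from h import *
for c,T in(("top",{"driver":(.380,-.1245),"fork":(.458,.001),"mirror":(.671,-.348),"lens_tube":(.449,-.373),"post":(.635,.421),"sensor":(.4,.445)}),):
  s=viewer.camera(c)
  for n in T:
    d=mark_of(n,s)
    if d: print(n,min(np.linalg.norm(w(s,x["location"])[:2]-T[n]) for x in d))
print(manip.hand_in())
```

```text
driver 0.0047901143838858466
mirror 0.003726054745641471
lens_tube 0.0004546224751960086
post 0.0016855137087590816
sensor 0.0007573333382921815
the job is handed in; nothing more can be done
None
```

The job is handed in, about 31 s into the 67 s allowed; handing in gave no verdict. I rolled the block groove-up and released it flat. I then carried the square by its handle to the rail and pushed it in until it made contact. Last, I slid the block along the table until its end met the blade's outer edge, then let go and lifted clear.

**Last checks:**
- **Block against blade:** block end and blade edge measured at the same place within about 0.5 mm. Their angles agree to about 0.002 rad, and the groove is up in the picture.
- **Square against rail:** the push stalled against the rail at 12–16 N. The final corner and stock-end readings are within about 1.5 mm of the rail's front face.
- **Disagreement:** one rough pixel reading of the stock's outer edge gave a slope of 0.023 instead of 0.044. The blade slope (0.044) and the rail slope (0.044) agree, so I took it as reading error.
- **Bystanders:** the driver, mirror, lens tube, post and sensor were all found within 5 mm of where they started. The network missed the fork in the last picture, so it was not measured at the end; the arm did not work near it.

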